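# Hook the parts basket out of the drained cleaning well

### The job

The cleaning run is over: first turn the cleaner's timer, the small inner knob, fully back to its off stop without moving the larger temperature ring around it. Then use the hook rod from the stand, not the fingers, to fish the parts basket out of the deep well by its swinging bail, set it down gently and upright inside the white drip tray, and hang the rod back in its stand. Don't tip the basket or disturb the other things on the bench.

Things in the scene. Friction and masses are not known exactly. Their poses are not given: they have to be found in the camera images.
- cleaner: small drained cleaning tank, fixed: an open steel well, outside 112 (x) x 88 (y) x 135 mm tall; on its -x side a white control box 85 x 86 mm, 80 mm tall, with two concentric knobs upright on its top, 100 mm from the well's centre. Origin on the bench under the centre of the well, z up, x away from the control box
- well_mouth (a point): centre of the well's mouth, 135 mm above the bench; inside 100 (x) x 76 (y) mm. Along the two inner y walls run ledges 7 mm wide, tops 34 mm above the bench, on which the basket hangs by its flanges
- timer_grip (a point): the point to grip the timer: the inner knob of the pair, a plain upright grey cylinder 24 mm across, standing 34 mm above the top of the temperature ring. The point is on its axis, 26 mm above the ring's top and 8 mm below the knob's top
- timer (a joint): angle of the timer knob (rad): 0 = off, a hard stop; it grows clockwise seen from above, so it is turned off anticlockwise. It starts 0.7 to 1.3 from off, turns with light friction (about 0.03 N m) and stays where left
- heat_mark (a point): white mark on the temperature ring, 24 mm from the shared axis, on the ring's top. The ring (54 mm across, 12 mm tall, on top of the control box) surrounds the timer's foot, turns freely by a touch and must stay as it is (to about 4 mm at the mark)
- basket: loose steel basket 92 (x) x 56 (y) x 20 mm deep holding a copper cooler (below its edge), 0.17 to 0.33 kg; at its top edge thin flanges reach 36 mm either side of its middle in y and rest on the ledges. Origin at the centre of its underside, axes nearly the well's, some 4 mm of play in x
- bail_pivot (a point): middle of the bail's pivot line, 24 mm above the basket's underside. The bail is a 4 mm wire from y = +-32.5 mm to a straight top bar along y, 26 mm long, 40 mm from the pivot. It is loose and has fallen to its stop 0.8 rad to +x or to -x (not told which: feel or look): the bar lies 29 mm to that side of the middle, 28 mm above this point; upright, 40 mm above it
- basket_mid (a point): centre of the basket, 10 mm above its underside, axes as the basket's
- rod: hook rod, 0.07 kg, hanging upright in its stand; origin at the underside of its hook, z up along the rod. The hook is a double one, like an anchor, in the rod's x-z plane: 5 mm wire, two upturned arms reaching 16.5 mm to +x and -x, arm tips 13 mm above the underside, clear gap between shaft and arm about 9 mm. The shaft is 5 mm thick
- rod_grip (a point): centre of the rod's black handle, 120 mm above the underside of the hook: handle 14 (x) x 24 (y) x 52 mm tall, to be gripped across x. Below the handle a flange 58 (x) x 28 (y) x 4 mm, its underside 90 mm above the hook's, and below that a locating plug 34 x 10 mm, 6 mm tall, then 22 x 6 mm, 6 mm tall
- stand: aluminium stand fixed to the bench, 110 x 70 mm, its top plate 100 (x) x 60 (y) x 6 mm at 100 mm height on two legs at its x ends. Origin on the bench under its centre. The rod hangs in the plate's hole with the flange on the plate, rod x along stand x (either way round)
- stand_hole (a point): centre of the stand's rectangular hole, 46 (x) x 16 (y) mm, at the top of the plate. With the rod hung home its handle centre is 30 mm above this point
- tray: white drip tray fixed to the bench, 180 (x) x 150 (y) x 16 mm, walls and floor 4 mm; origin on the bench under its centre. The basket goes near its middle, any way round
- tray_floor (a point): centre of the tray's floor surface, 4 mm above the bench
- screwdriver: bystander, leave alone: screwdriver, about 180 mm long, lying on the bench
- meter: bystander, leave alone: hand multimeter 130 x 68 x 30 mm, lying
- spool: bystander, leave alone: small wire spool, 60 mm across, 39 mm tall
- flux: bystander, leave alone: small closed jar, 40 mm across, 75 mm tall
- heatsink: bystander, leave alone: finned aluminium heat sink 50 x 40 x 23 mm
- fan: bystander, leave alone: square cooling fan 60 x 60 x 15 mm, lying
- mug: bystander, leave alone: white mug, 76 mm across, 85 mm tall
Mind the look-alikes: they are no part of the job. Of the things shaped like the tray, the white one is meant. What is shaped like the cleaner but yellow is not meant.

How it is judged:
By the outcome, as a careful person would: the job done as asked, in the order asked, and still so for the second after the job is handed in, with the robot touching nothing.
It also fails if it takes over 72 s, if anything falls off the work surface, if the arm or the gripper's body presses on something with over 40 N, if the wrist force passes 120 N, or if a joint passes its speed limit or range.

### The arm

A 7-joint arm with a two-finger parallel gripper is mounted at the origin on the work surface. World frame = base frame: x ahead of the robot, y to its left, z up, the work surface at z = 0. Lengths are in mm, angles in rad, forces in N, time in s.
With the tool pointing down it reaches from about 400 to 750 mm from the base axis. Payload 19.5 kg.
Tool frame: the origin (TCP) lies between the finger pads; the fingertips stand tips_ahead ahead of it and the grasp point (between the pads) lies 3 mm ahead of it (tips_ahead is the distance from the TCP to the fingertips, in mm); z points along the fingers, y is the line along which they close (so a half turn about z gives the same grasp; the last joint's range is limited). The gripper opens to 85 mm and grips with 20 to 120 N. Pads are 22 mm wide; open, the fingers measure 114 mm over their backs; the gripper's body (76 mm by 85 mm) begins 54 mm behind the grasp point. The pads swing forward as they close: fully open they stand 13 mm farther back than shut.
Start: joints at [-1.355, 0.707, -0.028, 1.485, 0.022, 0.951, -0.075], TCP at [146.588, 555.976, 253.268] pointing down, gripper open.
Joint ranges: [-2.71, 2.71], [-0.32, 2.16], [-1.57, 1.52], [0, 2.45], [-1.46, 4.6], [0, 2.02], [-2.83, 2.83]. Speed limits (rad/s): [1.89, 1.89, 2.57, 2.57, 3.01, 3.01, 3.01].

### API

Orientations are given as a unit quaternion [w, x, y, z].
In Python, from station import * gives the robot as it stands.
- The arm moves only by the tool play_rows, never from a script. Its argument "deltas" is a list of rows, each a list of 3 entries, a list of its own where there are three numbers: the closure in counts, from 0 (fully open) to 255 (shut), then the shift along the tool's x, y, z in units of 200 mm (1.0 is 200 mm), then the turn about the tool's z in units of pi/2 rad (1.0 is pi/2 rad). In form: [[gripper, [dx, dy, dz], yaw], ...]. A call has 1 to 20 rows; each row is the pose to reach, as a shift and turn from the pose commanded when the call began, along the tool's axes at that moment; what a row does not reach only later rows make up. A row lasts 1/8 s, in which the tool goes at most 62.5 mm and 10.7 degrees, less where a joint would pass 70% of its speed; a pose out of reach is approached as far as the arm can. A call with a number of a shift or a turn outside -1 to 1 is refused whole. A call with a gripper value outside its range is refused whole. The fingers move at their own pace and stop on an object; "squeeze" is the grip in N (left out, the last holds). Time passes only in rows, so rows that repeat a pose let the fingers close. It gives the time, the measured TCP pose, the force, the opening and the grip force at its end, in the units of the state.
- get_obs(): the state, without advancing time (a new reading comes with each control period).
- read_camera(name): name is "side" or "top" or "wrist"; returns the picture (384x512x3 uint8, blue, green, red); there is no depth.
- camera_info(name): a dict with "camera_matrix" (3x3 intrinsics, pixels), "k1" (the pictures are not rectified: a ray, as slopes to the right and down, at radius r is drawn at 1 + k1 r^2 times it, then the intrinsics apply), "eye" and "orientation" of the camera in the world. Camera axes: x right, y down, z forward; pixel columns grow to the right and rows downward; lengths in mm; the calibration is good to about 2 mm. A picture is of the moment at which its call begins: read the wrist's pose just before it. camera_info takes no time and is no camera call; for the wrist camera it gives the pose at the moment of the call.
- hand_in(): hands the job in; it is judged then, once.
Trained networks look in the newest picture that a camera, given by its name, has taken for a name from the list of things; names that differ only in an ending like _2 or _b are one class to them, and where a whole thing is asked for, a point or a joint stands for the part that bears it (a point fixed in the world has none). Each returns a list of dicts, best first, with "p" (0 to 1); they miss things now and then, are a little off and sometimes report something else, mostly with a low value. They report only what shows in the picture. A call takes as long as a camera call. They do not tell look-alikes from the thing itself.
- spot_in(thing, camera): "bbox" ([centre column, centre row, width, height] as shares, 0 to 1, of the picture: columns of its width, rows of its height, round what is visible of it).
- masks_of(thing, camera): "mask" (384x512 bool, what is visible of it) and "bbox" ([centre column, centre row, width, height] as shares, 0 to 1, of the picture: columns of its width, rows of its height, round what is visible of it).
- spot_point(thing, camera): "xy" ([column, row] as shares, 0 to 1, of the picture: columns of its width, rows of its height: a listed point, or the origin of a listed thing).
The state is a dict: "t": time; "qpos": joint angles; "qvel": joint speeds; "joint_torque": joint torques, N m; "ee_pos": TCP position; "tcp_rot": TCP orientation; "ft_force": force on the tool from outside, world axes, zero at the start; "torque": the same for the moment, N m; "grip_width": finger opening in mm; "finger_force": force on a finger pad.
Only numpy, scipy, OpenCV 4.12 (cv2) and the standard library are available. Lean on these libraries where they do the work, as an engineer would, in place of code of your own. Each camera call takes 0.05 s, during which the arm holds its last target. There are 200 camera calls.

## Working session

There is one attempt and no reset: what is moved stays moved. The work goes in short steps, Python scripts to look and compute and a tool call to move; the robot and the scene stay as the last step left them, time stands still between calls to the robot, and variables do not carry over. Pictures are saved under pics/ and viewed, at most 10 in all, crops included, and the job is handed in when it is done.

Besides the shell and the picture viewer there is one more tool, called after ">>>" as a command line: name --argument value ..., lists and objects as JSON in quotes. play_rows: Moves the arm, as the interface text tells. Its arguments: {"type":"object","properties":{"deltas":{"type":"array","items":{"type":"array"}},"squeeze":{"type":"number"}},"required":["deltas"]}

```bash
ls; mkdir -p pics; cat > h.py <<'E'
from station import *
import numpy as np, cv2
from scipy.spatial.transform import Rotation as R
def rot(q): return R.from_quat(np.r_[q[1:],q[0]]).as_matrix()
def ray(cam,px,info=None):
    i=info or camera_info(cam); K=np.array(i["camera_matrix"]); k1=i["k1"]
    d=np.array([(px[0]-K[0,2])/K[0,0],(px[1]-K[1,2])/K[1,1]]); u=d.copy()
    for _ in range(20): u=d/(1+k1*(u@u))
    return np.array(i["eye"],float), rot(i["orientation"])@np.r_[u,1]
def onz(cam,px,z,info=None):
    e,d=ray(cam,px,info); return e+d*(z-e[2])/d[2]
def proj(cam,p,info=None):
    i=info or camera_info(cam); K=np.array(i["camera_matrix"])
    c=rot(i["orientation"]).T@(np.array(p,float)-i["eye"]); u=c[:2]/c[2]; u=u*(1+i["k1"]*(u@u))
    return K[:2,:2]@u+K[:2,2]
def tri(r1,r2):
    (a,d),(b,e)=r1,r2; d=d/np.linalg.norm(d); e=e/np.linalg.norm(e)
    s=np.linalg.lstsq(np.c_[d,-e],b-a,rcond=None)[0]
    return (a+s[0]*d+b+s[1]*e)/2, np.linalg.norm(a+s[0]*d-b-s[1]*e)
def pt(thing,cam,n=3):
    return [(round(o["p"],2),np.array(o["xy"])*[512,384]) for o in spot_point(thing,cam)[:n]]
E
python3 - <<'E'
from h import *
np.set_printoptions(precision=1,suppress=True)
ims=[read_camera(c) for c in("top","side")]
cv2.imwrite("pics/a.png",np.hstack([cv2.resize(i,(400,300)) for i in ims])) 
cv2.imwrite("pics/top.png",cv2.resize(ims[0],(800,600)));cv2.imwrite("pics/side.png",cv2.resize(ims[1],(800,600)))
for c in("top","side"):
    i=camera_info(c);print(c,i["eye"],rot(i["orientation"])[:,2],i["camera_matrix"][0][0])
for t in("well_mouth","timer_grip","heat_mark","rod_grip","stand_hole","tray_floor","bail_pivot"):
    z={"well_mouth":135,"timer_grip":118,"heat_mark":92,"rod_grip":130,"stand_hole":100,"tray_floor":4,"bail_pivot":70}[t]
    for c in("top","side"):
        for p,x in pt(t,c,2): print(t,c,p,x,onz(c,x,z))
o=get_obs();print(o)
E
```

```text
pics
top [ 269.9   -0.5 1269.8] [ 0.2 -0.  -1. ] 411.6692423894145
side [ 179.  -924.5  755. ] [ 0.3  0.8 -0.6] 391.9103984352652
well_mouth top 0.91 [388.8 239.5] [ 366.3 -366.8  135. ]
well_mouth top 0.75 [247.7 162.4] [579.5  24.  135. ]
well_mouth side 0.95 [273.6 158.2] [604.5  39.2 135. ]
well_mouth side 0.65 [247.1 270.5] [ 370.6 -374.7  135. ]
timer_grip top 0.52 [235.5 196.7] [482.8  57.3 118. ]
timer_grip top 0.44 [376.1 271.4] [ 280.  -333.2  118. ]
timer_grip side 0.73 [201.1 278.4] [ 275.6 -348.   118. ]
timer_grip side 0.44 [236.6 166.5] [489.2  57.8 118. ]
heat_mark top 0.68 [366.  269.9] [ 283.9 -312.5   92. ]
heat_mark top 0.66 [228.3 195.3] [491.4  79.7  92. ]
heat_mark side 0.81 [200.4 273.8] [ 281.4 -310.5   92. ]
heat_mark side 0.52 [235.  167.9] [494.5  91.7  92. ]
rod_grip top 0.71 [363.1 178.7] [ 537.6 -304.1  130. ]
rod_grip top 0.71 [292.7 116.7] [ 720.8 -105.   130. ]
rod_grip side 0.54 [304.9 233.8] [ 541.5 -306.3  130. ]
rod_grip side 0.32 [304.2 245.2] [ 522.3 -341.2  130. ]
stand_hole top 0.96 [365.6 181.4] [ 536.8 -319.1  100. ]
stand_hole side 0.72 [300.1 244.4] [ 530.6 -307.3  100. ]
tray_floor top 0.79 [140.8 288.4] [221.8 338.9   4. ]
tray_floor top 0.78 [161.8 209.5] [460.3 290.5   4. ]
tray_floor side 0.84 [209.2 163.2] [456.9 290.    4. ]
tray_floor side 0.63 [144.5 167.3] [227.2 342.9   4. ]
bail_pivot top 0.79 [244.5 167.8] [580.3  34.8  70. ]
bail_pivot side 0.64 [300.8 271.3] [ 508.3 -362.7   70. ]
bail_pivot side 0.49 [301.2 237.5] [ 560.9 -256.5   70. ]
{'t': 0.8, 'qpos': array([-1.4,  0.7, -0. ,  1.5,  0. ,  1. , -0.1]), 'qvel': array([ 0.,  0., -0., -0., -0.,  0.,  0.]), 'joint_torque': array([ -0. , -88.3,   1.2, -23.6,   0. ,   0. ,   0. ]), 'ee_pos': array([146.6, 556. , 253.2]), 'tcp_rot': array([ 0. ,  0.1,  1. , -0. ]), 'ft_force': array([-0. , -0.8,  1. ]), 'torque': array([0.1, 0. , 0. ]), 'finger_force': 0.0, 'grip_width': 85.40398603609462}
```

View pics/top.png

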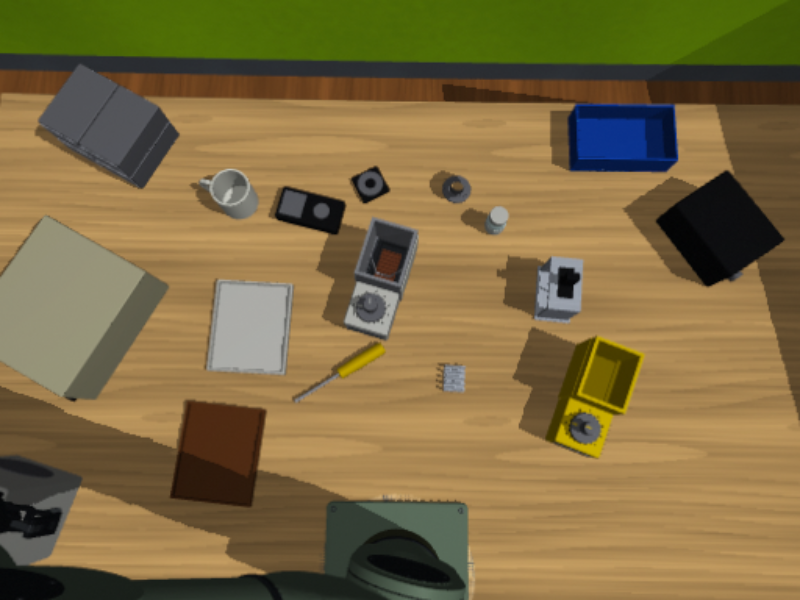

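View pics/side.png

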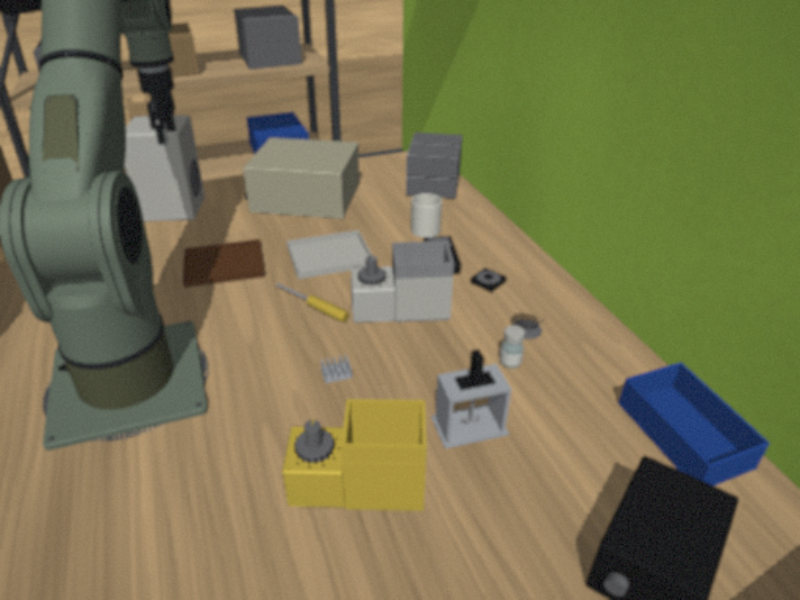

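```bash
cat >> h.py <<'E'
def state():
    o=get_obs(); M=rot(o["tcp_rot"]); return o,M,np.arctan2(M[1,1],M[0,1])
def go(p,ang=None,o=None):
    """world TCP target and world angle of tool y (mod pi) -> units"""
    o,M,a=state(); d=M.T@(np.array(p,float)-o["ee_pos"])/200
    y=0
    if ang is not None:
        y=-((ang-a+np.pi/2)%np.pi-np.pi/2)/(np.pi/2)
    print("delta",np.round(d,4),"yaw",round(y,4),"dist",round(np.linalg.norm(d)*200)); return d,y
E
python3 - <<'E'
from h import *
import station; print([n for n in dir(station) if not n.startswith('_')], getattr(station,'tips_ahead',None))
o,M,a=state();print(M.round(3),a)
i=camera_info("wrist");print(M.T@(np.array(i["eye"])-o["ee_pos"]),(M.T@rot(i["orientation"])).round(2),np.array(i["camera_matrix"]).round(0))
go([515,48,330],1.25)
E
```

```text
['PlanningError', 'camera_info', 'get_obs', 'hand_in', 'masks_of', 'read_camera', 'spot_in', 'spot_point', 'tips_ahead'] 22.0
[[-0.967  0.255 -0.   ]
 [ 0.255  0.967 -0.   ]
 [-0.    -0.    -1.   ]] 1.3129690424834557
[  74.03429147    0.43905821 -120.89373122] [[-0.   -0.96 -0.29]
 [ 1.   -0.    0.  ]
 [-0.   -0.29  0.96]] [[272.   0. 254.]
 [  0. 272. 194.]
 [  0.   0.   1.]]
delta [-2.4287 -1.9863 -0.3834] yaw 0.0401 dist 632
```

>>> play_rows --deltas '[[0,[-0.81,-0.66,-0.3],0],[0,[-0.81,-0.66,-0.3],0],[0,[-0.81,-0.66,-0.3],0],[0,[-0.81,-0.66,-0.3],0],[0,[-0.81,-0.66,-0.3],0]]'

```text
t: 1.42
ee_pos: [270.9, 385.8, 314.1]
tcp_rot: [0.001, 0.13, 0.991, 0.0]
ft_force: [-0.7, 0.9, 0.9]
grip_width: 85.2
finger_force: 0.0
```

>>> play_rows --deltas '[[100,[-0.81,-0.66,-0.1],0],[100,[-0.81,-0.66,-0.1],0],[100,[-0.81,-0.66,-0.1],0],[100,[-0.81,-0.66,-0.1],0],[100,[-0.81,-0.66,-0.1],0]]'

```text
t: 2.05
ee_pos: [393.1, 217.7, 333.1]
tcp_rot: [-0.0, 0.129, 0.992, -0.0]
ft_force: [-0.5, 0.3, -0.3]
grip_width: 51.8
finger_force: 0.0
```

>>> play_rows --deltas '[[100,[-0.81,-0.66,0],0],[100,[-0.81,-0.66,0],0],[100,[-0.81,-0.66,0],0],[100,[-0.81,-0.66,0],0],[100,[-0.81,-0.66,0],0],[100,[-0.81,-0.66,0],0]]'

```text
t: 2.8
ee_pos: [515.1, 51.1, 333.2]
tcp_rot: [-0.0, 0.127, 0.992, 0.0]
ft_force: [0.7, -0.7, 0.4]
grip_width: 51.6
finger_force: 0.0
```

```bash
python3 - <<'E'
from h import *
np.set_printoptions(precision=1,suppress=True)
o,M,a=state();i=camera_info("wrist");im=read_camera("wrist")
print(o["qpos"],a)
cv2.imwrite("pics/w1.png",cv2.resize(im,(800,600)))
np.save("w1.npy",im)
for t,z in(("well_mouth",135),("timer_grip",118),("heat_mark",92),("bail_pivot",50),("basket_mid",36),("cleaner",0),("tray_floor",4)):
    for p,x in pt(t,"wrist",2): print(t,p,x,onz("wrist",x,z,i))
E
```

```text
[-0.1  0.5 -0.   1.6  0.   1.1  1.1] 1.3153515402287197
well_mouth 0.6 [249.6 228.9] [581.9  29.2 135. ]
well_mouth 0.44 [269.5 146.6] [487.   78.5 135. ]
timer_grip 0.9 [249.2 151.2] [488.4  53.4 118. ]
heat_mark 0.91 [272.2 145.9] [492.8  83.3  92. ]
heat_mark 0.51 [245.7 200.4] [557.2  29.6  92. ]
bail_pivot 0.88 [252.3 209.5] [587.6  31.   50. ]
basket_mid 0.83 [245.7 201.4] [576.4  22.9  36. ]
basket_mid 0.45 [151.  270.6] [ 657.7 -171.1   36. ]
cleaner 0.85 [250.  198.8] [585.   27.4   0. ]
tray_floor 0.97 [397.7  83. ] [460.7 295.1   4. ]
```

View pics/w1.png

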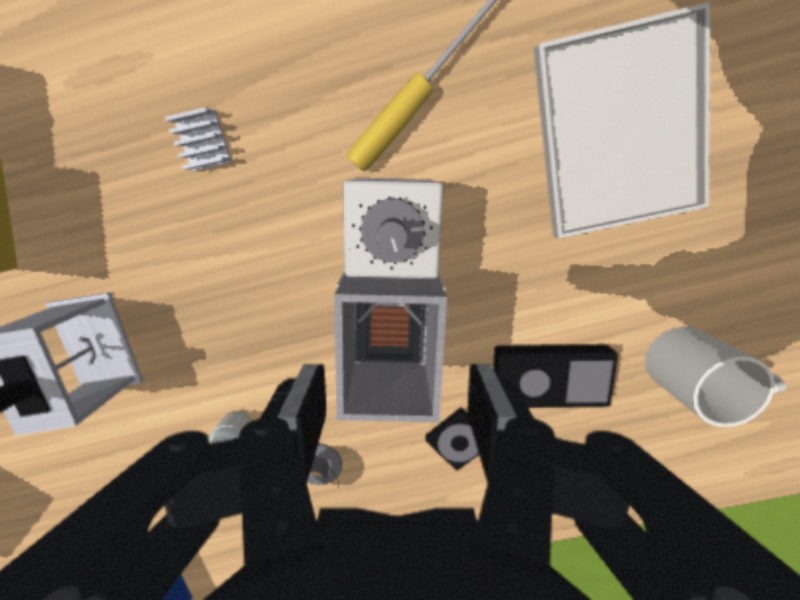

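```bash
python3 - <<'E'
from h import *
np.set_printoptions(precision=1,suppress=True)
i=camera_info("wrist")
P=[onz("wrist",np.array(p)*.64,135,i) for p in((336,296),(447,293),(441,419),(337,417))]
for p in P:print(p)
print("c",np.mean(P,0))
for z in(118,126):print(onz("wrist",np.array((391,231))*.64,z,i))
im=np.load("w1.npy")[110:270,205:300]
cv2.imwrite("pics/w1c.png",cv2.resize(im,None,fx=3.7,fy=3.7,interpolation=cv2.INTER_CUBIC))
E
```

```text
[521.1  -0.  135. ]
[540.8  84.4 135. ]
[648.9  54.6 135. ]
[624.2 -30.9 135. ]
c [583.8  27.  135. ]
[485.3  53.8 118. ]
[484.3  54.2 126. ]
```

View pics/w1c.png

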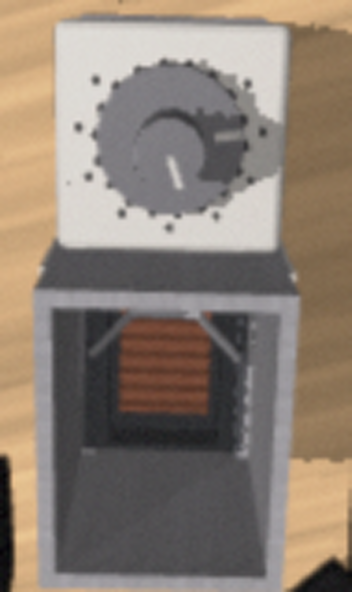

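```bash
python3 - <<'E'
from h import *
go([486.5,53.5,165],1.3-.4); go([486.5,53.5,122],1.3-.4)
E
```

```text
delta [ 0.1455 -0.0171  0.8418] yaw 0.2631 dist 171
delta [ 0.1455 -0.0171  1.0568] yaw 0.2631 dist 213
```

>>> play_rows --deltas '[[100,[0.14,-0.017,0.3],0.11],[100,[0.1455,-0.017,0.6],0.22],[100,[0.1455,-0.017,0.84],0.26],[100,[0.1455,-0.017,0.84],0.26],[100,[0.1455,-0.017,1.0],0.26],[100,[0.1455,-0.017,1.0],0.26]]'

```text
t: 3.95
ee_pos: [486.7, 53.3, 134.0]
tcp_rot: [-0.0, 0.326, 0.945, -0.0]
ft_force: [0.5, -0.5, 0.5]
grip_width: 51.8
finger_force: 0.0
```

```bash
python3 - <<'E'
from h import *
np.set_printoptions(precision=1,suppress=True)
go([486.5,53.5,122],.9)
im=read_camera("wrist");i=camera_info("wrist")
cv2.imwrite("pics/w2.png",cv2.resize(im,(800,600)))
for t,z in(("timer_grip",118),("heat_mark",92)):
    for p,x in pt(t,"wrist",2): print(t,p,x,onz("wrist",x,z,i))
o,M,a=state();print(o["ee_pos"],o["qpos"])
E
```

```text
delta [0.  0.  0.1] yaw 0.0038 dist 12
timer_grip 0.65 [255.6 248.7] [488.3  54.5 118. ]
timer_grip 0.24 [ 50.6 192.8] [395.7  -9.9 118. ]
heat_mark 0.92 [290.9 214.9] [494.4  78.9  92. ]
[487.3  53.3 135.2] [-0.2  0.8  0.   1.9 -0.1  0.4  0.8]
```

View pics/w2.png

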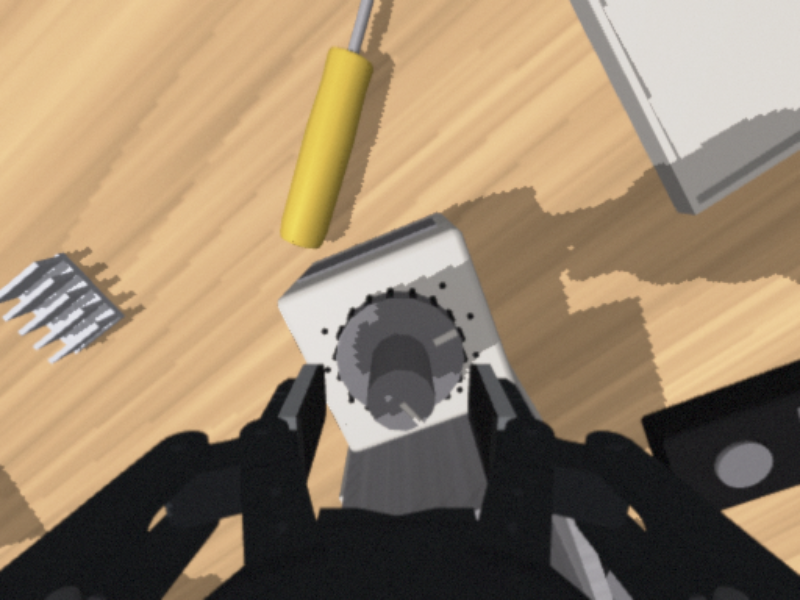

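>>> play_rows --deltas '[[100,[0,0,0.06],0],[100,[0,0,0.06],0],[140,[0,0,0.06],0],[255,[0,0,0.06],0],[255,[0,0,0.06],0],[255,[0,0,0.06],0],[255,[0,0,0.06],0]]' --squeeze 25

```text
t: 4.97
ee_pos: [487.4, 54.2, 121.8]
tcp_rot: [0.001, 0.327, 0.945, 0.001]
ft_force: [3.2, 6.5, 4.4]
grip_width: 23.2
finger_force: 24.9
```

```bash
python3 - <<'E'
from h import *
o,M,a=state();print({k:np.round(v,2) for k,v in o.items()},a)
E
```

```text
{'t': np.float64(4.97), 'qpos': array([-0.2 ,  0.8 ,  0.04,  1.94, -0.08,  0.4 ,  0.81]), 'qvel': array([ 0., -0., -0.,  0., -0.,  0., -0.]), 'joint_torque': array([  2.74, -80.07,   5.24,  -8.63,   0.64,   1.06,  -0.  ]), 'ee_pos': array([487.37,  54.16, 121.78]), 'tcp_rot': array([0.  , 0.33, 0.95, 0.  ]), 'ft_force': array([3.22, 6.47, 4.41]), 'torque': array([ 1.24, -0.65,  0.01]), 'finger_force': np.float64(24.91), 'grip_width': np.float64(23.22)} 0.9054152132821011
```

>>> play_rows --deltas '[[255,[0,0,0],-0.08],[255,[0,0,0],-0.16],[255,[0,0,0],-0.24],[255,[0,0,0],-0.32],[255,[0,0,0],-0.4],[255,[0,0,0],-0.4]]'

```text
t: 5.72
ee_pos: [487.4, 54.2, 121.8]
tcp_rot: [0.001, 0.018, 1.0, 0.001]
ft_force: [2.8, 6.4, 3.5]
grip_width: 23.1
finger_force: 25.0
```

```bash
python3 - <<'E'
from h import *
o,M,a=state();print(np.round(o["torque"],3),o["qpos"][6],a,o["ft_force"],o["joint_torque"][6])
E
```

```text
[ 1.262 -0.639  0.077] 1.1758052668958334 1.5357664784474914 [2.78422608 6.42195286 3.47432477] 1.0853906348347664
```

>>> play_rows --deltas '[[255,[0,0,0],-0.08],[255,[0,0,0],-0.16],[255,[0,0,0],-0.16]]'

```text
t: 6.1
ee_pos: [487.4, 54.2, 121.8]
tcp_rot: [0.001, -0.108, 0.994, 0.001]
ft_force: [1.7, 6.3, 3.5]
grip_width: 23.3
finger_force: 25.0
```

```bash
python3 - <<'E'
from h import *
o,M,a=state();print(np.round(o["torque"],3),o["qpos"][6],a,o["ft_force"],o["joint_torque"][6])
E
```

```text
[ 1.282 -0.687  0.02 ] 1.3261839637874613 1.7870782273680073 [1.71828906 6.29793367 3.52213558] 1.1023025214672089
```

>>> play_rows --deltas '[[255,[0,0,0],-0.08],[255,[0,0,0],-0.16],[255,[0,0,0],-0.16]]'

```text
t: 6.48
ee_pos: [487.5, 54.2, 121.8]
tcp_rot: [0.001, -0.232, 0.973, 0.001]
ft_force: [2.6, 6.4, 3.8]
grip_width: 23.4
finger_force: 25.0
```

```bash
python3 - <<'E'
from h import *
o,M,a=state();print(np.round(o["torque"],3),o["qpos"][6],a,o["ft_force"],o["joint_torque"][6])
E
```

```text
[ 1.267 -0.628  0.033] 1.4795759288865369 2.038284718677084 [2.59515811 6.43391195 3.76058634] 1.1277113109827042
```

>>> play_rows --deltas '[[255,[0,0,0],-0.08],[255,[0,0,0],-0.15],[255,[0,0,0],-0.15]]'

```text
t: 6.85
ee_pos: [486.9, 53.8, 121.7]
tcp_rot: [0.001, -0.344, 0.939, 0.0]
ft_force: [0.2, 4.3, 4.8]
grip_width: 23.0
finger_force: 25.2
```

```bash
python3 - <<'E'
from h import *
o,M,a=state();print(np.round(o["torque"],3),o["qpos"],a,o["ft_force"],o["joint_torque"][6])
im=read_camera("wrist");cv2.imwrite("pics/w3.png",cv2.resize(im[180:320,190:330],(560,560)))
E
```

```text
[ 0.922  0.05  -0.186] [-0.01524791  0.81020172 -0.28799831  1.93011314  0.47373552  0.46605899
  1.62683313] 2.2727119671635845 [0.20593375 4.2673512  4.84693635] 1.3141724467277527
```

View pics/w3.png

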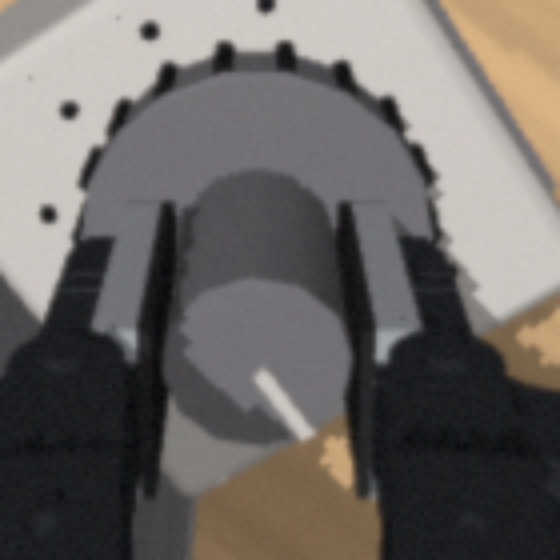

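>>> play_rows --deltas '[[255,[0,0,0],-0.08],[255,[0,0,0],-0.08]]'

```text
t: 7.15
ee_pos: [486.6, 53.3, 121.6]
tcp_rot: [0.0, -0.401, 0.916, -0.0]
ft_force: [-1.2, 1.7, 5.8]
grip_width: 22.9
finger_force: 25.4
```

```bash
python3 - <<'E'
from h import *
o,M,a=state();print(np.round(o["torque"],3),o["qpos"],a,o["ft_force"],o["joint_torque"][6])
E
```

```text
[0.336 0.314 0.043] [ 0.00291134  0.81343627 -0.3203281   1.92999557  0.51904962  0.47929757
  1.70674141] 2.3970132765279186 [-1.2127049   1.73098262  5.75553033] 1.268378421664238
```

>>> play_rows --deltas '[[145,[0,0,0],0],[145,[0,0,0],0],[145,[0,0,0],0],[145,[0,0,-0.2],0],[145,[0,0,-0.5],0],[100,[0,0,-0.8],0.12],[100,[0,0,-1.0],0.24],[100,[0,0,-1.0],0.36],[100,[0,0,-1.0],0.48],[100,[0,0,-1.0],0.56],[100,[0,0,-1.0],0.56]]'

```text
t: 8.52
ee_pos: [486.5, 53.4, 321.3]
tcp_rot: [-0.0, 0.026, 1.0, -0.0]
ft_force: [-0.0, 0.3, 0.0]
grip_width: 51.8
finger_force: 0.0
```

```bash
python3 - <<'E'
from h import *
np.set_printoptions(precision=1,suppress=True)
o,M,a=state();i=camera_info("wrist");im=read_camera("wrist");print(o["ee_pos"],a)
for t,z in(("timer_grip",118),("heat_mark",92),("bail_pivot",38),("rod_grip",130),("stand_hole",100),("well_mouth",135)):
    for p,x in pt(t,"wrist",2): print(t,p,x,onz("wrist",x,z,i))
c=proj("wrist",[486.5,53.5,110],i);print(c)
x,y=[int(v) for v in c]
A=cv2.resize(im[max(0,y-50):y+50,x-50:x+50],(400,400),interpolation=2)
old=cv2.resize(np.load("w1.npy")[100:200,200:300],(400,400),interpolation=2)
cv2.imwrite("pics/w4.png",np.hstack([old,A])); cv2.imwrite("pics/w4f.png",im)
for t in ("rod_grip","stand_hole"): print(pt(t,"top",1),pt(t,"side",1))
E
```

```text
[486.5  53.4 321.3] 1.517900028059052
timer_grip 0.65 [253.7 171.9] [483.9  54.3 118. ]
heat_mark 0.61 [274.4 175.1] [495.4  81.   92. ]
bail_pivot 0.59 [241.4 224.5] [586.7  29.   38. ]
bail_pivot 0.38 [239.8 219.4] [577.8  27.1  38. ]
well_mouth 0.66 [237.9 252.5] [582.9  28.9 135. ]
well_mouth 0.48 [332.8 268.8] [612.9 149.4 135. ]
[253.2 172.6]
[(0.71, array([363.1, 178.7]))] [(0.54, array([304.9, 233.8]))]
[(0.96, array([365.6, 181.4]))] [(0.72, array([300.1, 244.4]))]
```

View pics/w4.png

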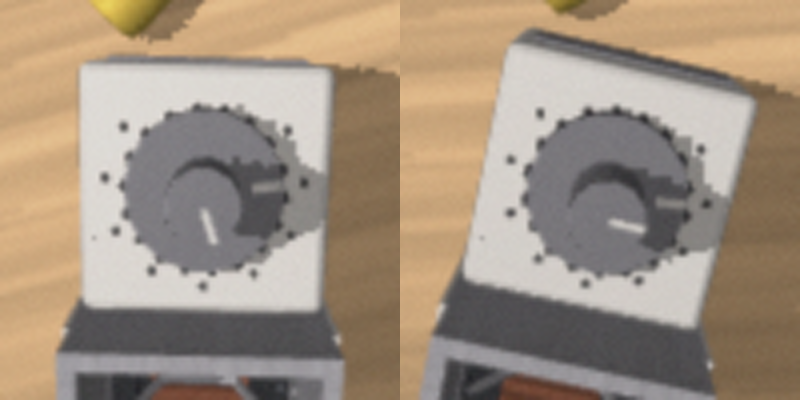

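```bash
python3 - <<'E'
from h import *
go([520,-285,330],0.0)
E
```

```text
delta [-0.2572 -1.6798 -0.0433] yaw 0.966 dist 340
```

>>> play_rows --deltas '[[60,[-0.13,-0.84,-0.04],0],[60,[-0.13,-0.84,-0.04],0],[60,[-0.13,-0.84,-0.04],0],[60,[-0.13,-0.84,-0.04],0]]'

```text
t: 9.57
ee_pos: [503.3, -119.1, 329.1]
tcp_rot: [-0.0, 0.029, 1.0, -0.001]
ft_force: [-0.6, 0.6, -0.5]
grip_width: 65.4
finger_force: 0.0
```

>>> play_rows --deltas '[[60,[-0.13,-0.84,0],0.11],[60,[-0.13,-0.84,0],0.22],[60,[-0.13,-0.84,0],0.33],[60,[-0.13,-0.84,0],0.44],[60,[-0.13,-0.84,0],0.55],[60,[-0.13,-0.84,0],0.66],[60,[-0.13,-0.84,0],0.77],[60,[-0.13,-0.84,0],0.88],[60,[-0.13,-0.84,0],0.966],[60,[-0.13,-0.84,0],0.966]]'

```text
t: 10.82
ee_pos: [520.8, -284.1, 329.2]
tcp_rot: [-0.0, 0.706, 0.708, -0.0]
ft_force: [0.6, -0.8, 0.3]
grip_width: 65.0
finger_force: 0.0
```

```bash
python3 - <<'E'
from h import *
np.set_printoptions(precision=1,suppress=True)
o,M,a=state();i=camera_info("wrist");im=read_camera("wrist");print(o["ee_pos"],a,o["qpos"])
for t,z in(("rod_grip",130),("stand_hole",100),("rod",10)):
    for p,x in pt(t,"wrist",2): print(t,p,x,onz("wrist",x,z,i))
cv2.imwrite("pics/w5.png",cv2.resize(im,(800,600),interpolation=2));np.save("w5.npy",im)
E
```

```text
[ 520.8 -284.1  329.2] 0.0017319178538510915 [ 0.4  0.7  0.2  1.3 -0.1  1.2  0.6]
rod_grip 0.86 [266.2 192.9] [ 536.8 -305.6  130. ]
stand_hole 0.94 [268.5 190.7] [ 541.3 -311.6  100. ]
rod 0.81 [266.  169.1] [ 541.7 -300.8   10. ]
```

View pics/w5.png

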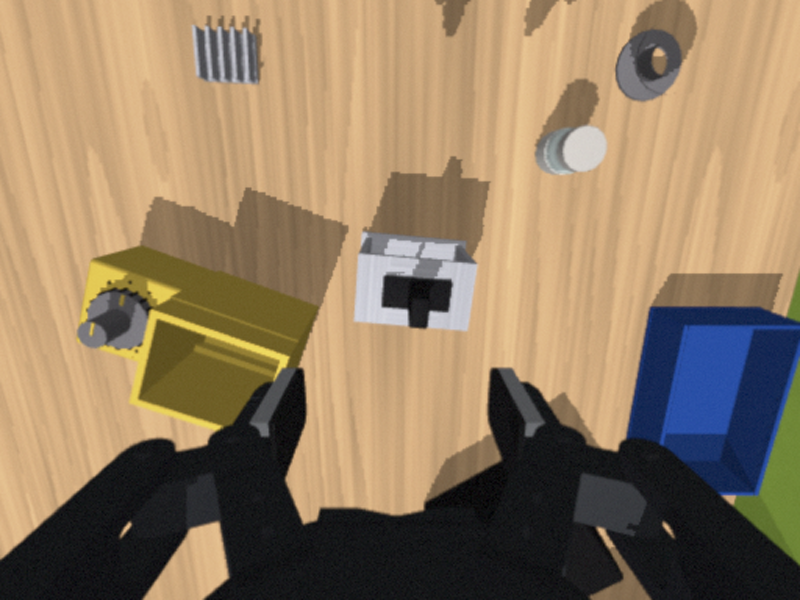

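```bash
python3 - <<'E'
from h import *
np.set_printoptions(precision=1,suppress=True)
i=camera_info("wrist");im=np.load("w5.npy")
def quad(m,z):
    c=max(cv2.findContours(m.astype(np.uint8),0,2)[0],key=cv2.contourArea)
    P=np.array([onz("wrist",p[0],z,i)[:2] for p in c],np.float32);return cv2.minAreaRect(P)
for nm,px,z in(("plate",[(360,252),(476,264),(470,331),(355,321)],100),("flange",[(384,275),(451,279),(450,312),(382,308)],104)):
    P=np.array([onz("wrist",np.array(p)*.64,z,i) for p in px])[:,:2]
    print(nm,P.round(1).tolist(),P.mean(0),[np.linalg.norm(P[k]-P[k-1]).round() for k in range(4)])
for p in [(419,318)]: print(onz("wrist",np.array(p)*.64,156,i))
for t in("rod","stand"):
    for m in masks_of(t,"wrist")[:1]: print(t,m["p"],np.array(m["bbox"])*[512,384,512,384])
cv2.imwrite("pics/w5c.png",cv2.resize(im[140:220,215:315],(800,640)[:1]+(600,),interpolation=2))
E
```

```text
plate [[490.9, -272.6], [587.9, -282.6], [586.0, -342.5], [485.1, -333.4]] [ 537.5 -307.8] [np.float64(61.0), np.float64(97.0), np.float64(60.0), np.float64(101.0)]
flange [[510.8, -291.2], [566.9, -294.6], [567.2, -323.6], [508.9, -320.1]] [ 538.5 -307.4] [np.float64(29.0), np.float64(56.0), np.float64(29.0), np.float64(58.0)]
[ 537.7 -311.2  156. ]
rod 0.92 [267.1 191.7  46.5  35.4]
stand 0.59 [265.9 181.4  77.1  58.9]
```

View pics/w5c.png

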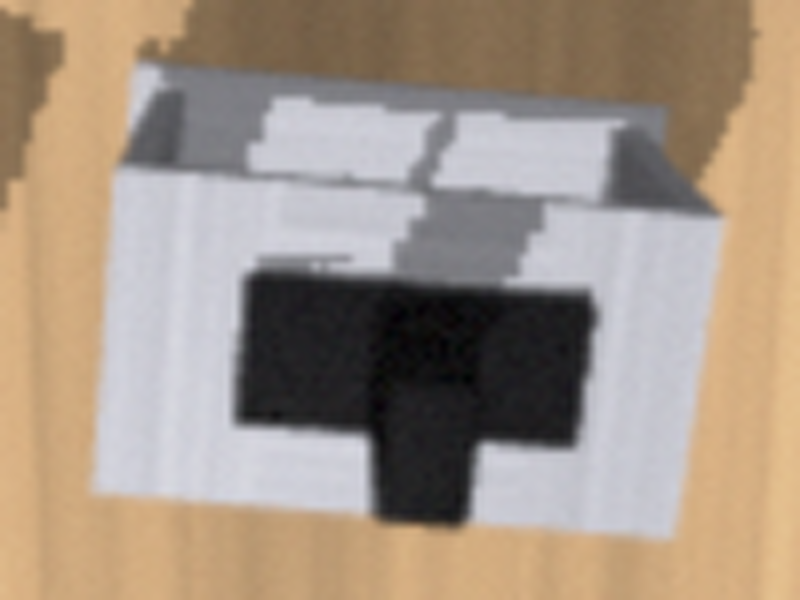

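```bash
python3 - <<'E'
from h import *
go([538,-308,136],-.07)
E
```

```text
delta [-0.1153  0.0876  0.9667] yaw 0.0453 dist 196
```

>>> play_rows --deltas '[[90,[-0.115,0.0876,0.2],0.045],[90,[-0.115,0.0876,0.5],0.045],[90,[-0.115,0.0876,0.7],0.045],[90,[-0.115,0.0876,0.85],0.045],[90,[-0.115,0.0876,0.967],0.045],[90,[-0.115,0.0876,0.967],0.045],[150,[-0.115,0.0876,0.967],0.045],[255,[-0.115,0.0876,0.967],0.045],[255,[-0.115,0.0876,0.967],0.045],[255,[-0.115,0.0876,0.967],0.045],[255,[-0.115,0.0876,0.967],0.045]]' --squeeze 50

```text
t: 12.5
ee_pos: [538.3, -308.2, 137.0]
tcp_rot: [0.001, 0.732, 0.682, 0.0]
ft_force: [0.3, 0.1, 5.9]
grip_width: 13.9
finger_force: 49.1
```

```bash
python3 - <<'E'
from h import *
o,M,a=state();print({k:np.round(v,2) for k,v in o.items()},a)
E
```

```text
{'t': np.float64(12.5), 'qpos': array([ 0.4 ,  0.93,  0.16,  1.44, -0.18,  0.79,  0.55]), 'qvel': array([ 0.,  0.,  0.,  0., -0., -0., -0.]), 'joint_torque': array([ 9.000e-02, -9.575e+01,  5.510e+00, -1.954e+01, -1.000e-02,
       -3.700e-01, -1.000e-02]), 'ee_pos': array([ 538.33, -308.24,  136.99]), 'tcp_rot': array([0.  , 0.73, 0.68, 0.  ]), 'ft_force': array([0.3 , 0.08, 5.89]), 'torque': array([0.17, 0.21, 0.02]), 'finger_force': np.float64(49.11), 'grip_width': np.float64(13.9)} -0.07076685304768683
```

>>> play_rows --deltas '[[255,[0,0,-0.05],0],[255,[0,0,-0.2],0],[255,[0,0,-0.5],0],[255,[0,0,-0.8],0],[255,[0,0,-1.0],0],[255,[0,0,-1.0],0]]'

```text
t: 13.25
ee_pos: [538.3, -308.4, 339.4]
tcp_rot: [0.002, 0.732, 0.682, 0.001]
ft_force: [0.8, 0.2, -2.3]
grip_width: 13.6
finger_force: 48.9
```

```bash
python3 - <<'E'
from h import *
np.set_printoptions(precision=1,suppress=True)
def cam(ee,ang):
    i=dict(camera_info("wrist")); o,M,a=state()
    Rz=R.from_euler('z',ang-a).as_matrix()
    i["eye"]=np.array(ee)+Rz@(np.array(i["eye"])-o["ee_pos"])
    q=R.from_matrix(Rz@rot(i["orientation"])).as_quat(); i["orientation"]=np.r_[q[3],q[:3]]; return i
i=cam([515.1,51.1,333.2],1.3154)
print("check knob",onz("wrist",(249.2,151.2),118,i))
for x in (130,160,190): print("bar",onz("wrist",(205+x/3.7,110+313/3.7),66,i))
c=np.array([583.8,27]);ax=np.array([np.cos(-.27),np.sin(-.27)])
for q in((120,316),(210,316),(120,412),(210,412)): print("cooler",onz("wrist",(205+q[0]/3.7,110+q[1]/3.7),32,i))
print("bar nominal",c-29*ax)
for n,q in(("rim in -x -y",(52,310)),("rim in -x+y",(285,305)),("+x-y",(57,577)),("+x+y",(265,572)),):
    print(n,onz("wrist",(205+q[0]/3.7,110+q[1]/3.7),135,i))
o,M,a=state();print(o["ee_pos"],o["finger_force"],o["ft_force"])
go([590,0,330],-.27)
E
```

```text
check knob [488.1  54.1 118. ]
bar [554.2  21.9  66. ]
bar [557.3  33.6  66. ]
bar [560.4  45.3  66. ]
cooler [564.2  13.   32. ]
cooler [574.3  51.3  32. ]
cooler [608.1   0.8  32. ]
cooler [618.5  40.1  32. ]
bar nominal [555.9  34.7]
rim in -x -y [526.8   5.7 135. ]
rim in -x+y [544.7  80.8 135. ]
+x-y [623.6 -21.6 135. ]
+x+y [640.8  51.3 135. ]
[ 538.3 -308.4  339.4] 48.86438012123108 [ 0.8  0.2 -2.3]
delta [1.6 0.1 0. ] yaw 0.1267 dist 313
```

>>> play_rows --deltas '[[255,[0.2,0.01,0],0],[255,[0.5,0.025,0],0],[255,[0.85,0.04,0],0],[255,[0.85,0.04,0],0]]'

```text
t: 13.75
ee_pos: [558.4, -134.4, 335.7]
tcp_rot: [-0.001, 0.73, 0.684, 0.0]
ft_force: [-0.7, -0.3, -0.4]
grip_width: 13.4
finger_force: 48.9
```

>>> play_rows --deltas '[[255,[0.3,0.02,0],0.05],[255,[0.55,0.03,0],0.1],[255,[0.75,0.043,0],0.127],[255,[0.84,0.043,0],0.127],[255,[0.84,0.043,0],0.127]]'

```text
t: 14.38
ee_pos: [578.3, 28.2, 335.6]
tcp_rot: [-0.0, 0.796, 0.606, -0.0]
ft_force: [1.1, -0.4, -0.3]
grip_width: 13.3
finger_force: 48.9
```

```bash
python3 - <<'E'
from h import *
np.set_printoptions(precision=1,suppress=True)
o,M,a=state();print(o["ee_pos"],a)
r={}
for c in("wrist","top","side"):
    im=read_camera(c);np.save(c+".npy",im)
    for t,p3 in(("rod_grip",o["ee_pos"]-[0,0,6]),("rod",o["ee_pos"]-[0,0,126])):
        for p,x in pt(t,c,2): print(c,t,p,x,"pred",proj(c,p3)); 
w=np.load("wrist.npy")
cv2.imwrite("pics/w6.png",np.vstack([cv2.resize(w[:,60:460],(800,768))[100:700]]))
E
```

```text
[578.3  28.2 335.6] -0.2689807246617329
wrist rod_grip 0.85 [256.8 254.4] pred [252.1 256.4]
wrist rod_grip 0.6 [163.8 256.7] pred [252.1 256.4]
wrist rod 0.93 [254.7 189.7] pred [252.7 191.4]
top rod 0.71 [156.  210.6] pred [245.7 155.4]
side rod_grip 0.69 [270. 104.] pred [268.8 101.7]
side rod_grip 0.23 [271.8 146.5] pred [268.8 101.7]
side rod 0.51 [268.7 139.5] pred [267.7 139.8]
```

View pics/w6.png

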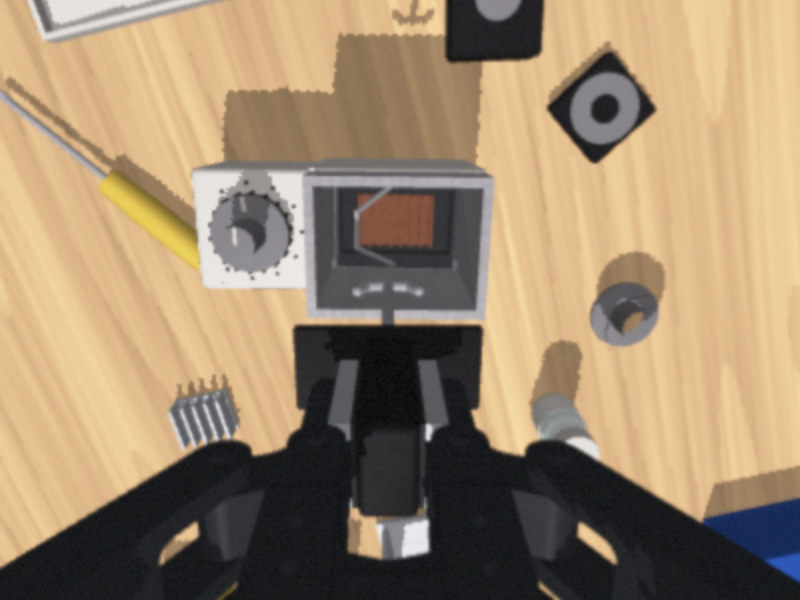

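```bash
python3 - <<'E'
from h import *
np.set_printoptions(precision=1,suppress=True)
f=lambda q,z:onz("wrist",(q[0]/2+60,(q[1]+100)/2),z)[:2]
c=np.array([583.9,28]);Rc=R.from_euler('z',-.27).as_matrix()[:2,:2]
for n,q,z in(("bar a",(357,212),66),("bar b",(358,248),66),("hook L",(357,292),222),("hook R",(420,293),222),("hook mid",(388,290),209),("cooler",(358,196),30),("cooler",(434,246),30),("rim",(305,175),135),("rim",(493,178),135),("rim",(309,318),135),("rim",(485,317),135),("knob top",(240,240),126)):
    p=f(q,z);print(n,p,"cleaner frame",Rc.T@(p-c))
E
```

```text
bar a [561.2  45.6] cleaner frame [-26.5  10.9]
bar b [554.4  19.9] cleaner frame [-26.3 -15.6]
hook L [565.9  32.3] cleaner frame [-18.5  -0.6]
hook R [593.3  24.2] cleaner frame [10.  -1.2]
hook mid [578.6  25.6] cleaner frame [-4.4 -3.7]
cooler [562.1  52.4] cleaner frame [-27.5  17.7]
cooler [609.5  -2.2] cleaner frame [ 32.7 -22.2]
rim [544.9  83.9] cleaner frame [-52.5  43.4]
rim [649.8  52.9] cleaner frame [56.9 41.6]
rim [519.8  -0.9] cleaner frame [-54.1 -45. ]
rim [626.6 -30. ] cleaner frame [ 56.6 -44.5]
knob top [492.3  56.6] cleaner frame [-95.9   3.1]
```

>>> play_rows --deltas '[[255,[0,0.005,0.15],0],[255,[0,0.005,0.35],0],[255,[0,0.005,0.55],0],[255,[0,0.005,0.65],0],[255,[0,0.005,0.72],0],[255,[0,0.005,0.78],0],[255,[0,0.005,0.82],0],[255,[0,0.005,0.82],0]]'

```text
t: 15.82
ee_pos: [579.4, 27.7, 171.8]
tcp_rot: [-0.0, 0.796, 0.605, -0.0]
ft_force: [0.3, -0.2, -0.3]
grip_width: 13.5
finger_force: 48.9
```

>>> play_rows --deltas '[[255,[0,-0.02,0],0],[255,[0,-0.05,0],0],[255,[0,-0.075,0],0],[255,[0,-0.075,0],0],[255,[0,-0.075,0],0]]'

```text
t: 16.45
ee_pos: [565.1, 31.7, 172.0]
tcp_rot: [0.0, 0.796, 0.605, 0.0]
ft_force: [-0.6, -0.2, -1.2]
grip_width: 13.3
finger_force: 48.9
```

>>> play_rows --deltas '[[255,[0,0,-0.03],0],[255,[0,0,-0.055],0],[255,[0,0.015,-0.068],0],[255,[0,0.03,-0.08],0],[255,[0,0.05,-0.09],0],[255,[0,0.066,-0.1],0],[255,[0,0.085,-0.105],0],[255,[0,0.104,-0.11],0],[255,[0,0.125,-0.113],0],[255,[0,0.144,-0.115],0],[255,[0,0.144,-0.115],0],[255,[0,0.144,-0.115],0]]'

```text
t: 17.95
ee_pos: [592.6, 24.0, 194.8]
tcp_rot: [-0.0, 0.796, 0.605, -0.0]
ft_force: [0.2, 0.1, -0.3]
grip_width: 13.4
finger_force: 48.9
```

>>> play_rows --deltas '[[255,[0,0,-0.02],0],[255,[0,0,-0.04],0],[255,[0,0,-0.06],0],[255,[0,0,-0.06],0],[255,[0,0,-0.06],0]]'

```text
t: 18.58
ee_pos: [592.7, 24.0, 206.8]
tcp_rot: [-0.0, 0.796, 0.605, -0.0]
ft_force: [0.4, 0.5, -4.2]
grip_width: 13.6
finger_force: 48.8
```

>>> play_rows --deltas '[[255,[0,0,-0.05],0],[255,[0,0,-0.1],0],[255,[0,0,-0.15],0],[255,[0,0,-0.2],0],[255,[0,0,-0.25],0],[255,[0,0,-0.3],0],[255,[0,0,-0.35],0],[255,[0,0,-0.4],0],[255,[0,0,-0.4],0]]'

```text
t: 19.7
ee_pos: [592.9, 24.0, 287.6]
tcp_rot: [0.0, 0.796, 0.605, 0.0]
ft_force: [-0.2, 0.7, -3.4]
grip_width: 13.7
finger_force: 48.8
```

>>> play_rows --deltas '[[255,[0,0,-0.05],0],[255,[0,0,-0.1],0],[255,[0,0,-0.15],0],[255,[0,0,-0.2],0],[255,[0,0,-0.25],0],[255,[0,0,-0.3],0],[255,[0,0,-0.36],0],[255,[0,0,-0.42],0],[255,[0,0,-0.45],0],[255,[0,0,-0.45],0]]'

```text
t: 20.95
ee_pos: [592.8, 24.0, 377.2]
tcp_rot: [0.0, 0.796, 0.605, 0.0]
ft_force: [-0.3, 0.7, -2.4]
grip_width: 13.6
finger_force: 48.8
```

```bash
python3 - <<'E'
from h import *
np.set_printoptions(precision=1,suppress=True)
o,M,a=state();print(o["ee_pos"],a,o["qpos"])
for c in("wrist","side"):
    read_camera(c)
    for t,p3 in(("basket_mid",o["ee_pos"]-[8,-2,173]),("bail_pivot",o["ee_pos"]-[8,-2,159]),("tray_floor",(459,291,4))):
        for p,x in pt(t,c,1): print(c,t,p,x,"pred",proj(c,p3),onz(c,x,4))
m=masks_of("tray","wrist")
for k in m[:2]:
    c=max(cv2.findContours(k["mask"].astype(np.uint8),0,2)[0],key=cv2.contourArea)
    P=np.array([onz("wrist",p[0],16)[:2] for p in c],np.float32);print(k["p"],cv2.minAreaRect(P))
m=masks_of("tray","top"); read_camera("top"); m=masks_of("tray","top")
for k in m[:3]:
    c=max(cv2.findContours(k["mask"].astype(np.uint8),0,2)[0],key=cv2.contourArea)
    P=np.array([onz("top",p[0],16)[:2] for p in c],np.float32);print(k["p"],cv2.minAreaRect(P))
E
```

```text
[592.8  24.  377.2] -0.2703872465234396 [-0.2  0.7  0.3  1.2 -0.2  1.3 -0.2]
wrist basket_mid 0.8 [246.4 178.8] pred [246.2 181.5] [567.5 -16.9   4. ]
wrist bail_pivot 0.6 [251.3 181.7] pred [245.8 184.8] [574.7 -24.8   4. ]
wrist tray_floor 0.86 [125.4   9. ] pred [126.   12.8] [460.2 296.    4. ]
side basket_mid 0.64 [271.2 141. ] pred [270.  141.4] [738.2 372.7   4. ]
side bail_pivot 0.68 [270.5 136.9] pred [270.1 137.2] [749.1 407.    4. ]
side tray_floor 0.64 [144.1 167.8] pred [209.7 163. ] [225.4 339.9   4. ]
0.97 ((276.47772216796875, 303.7142333984375), (96.07858276367188, 76.35018920898438), 83.63572692871094)
0.88 ((460.9187927246094, 267.12591552734375), (107.68403625488281, 184.64837646484375), 85.68571472167969)
0.93 ((463.4489440917969, 302.133544921875), (131.6978759765625, 180.36358642578125), 87.24384307861328)
0.56 ((217.9833984375, 338.5533142089844), (155.03713989257812, 179.6214599609375), 84.44532775878906)
```

>>> play_rows --deltas '[[255,[0.006,-0.005,0],0],[255,[0.022,-0.019,0],0],[255,[0.05,-0.043,0],0],[255,[0.09,-0.077,0],0],[255,[0.14,-0.12,0],0],[255,[0.196,-0.168,0],0],[255,[0.258,-0.22,0],0],[255,[0.32,-0.274,0],0],[255,[0.38,-0.326,0],0],[255,[0.442,-0.38,0],0],[255,[0.504,-0.432,0],0],[255,[0.56,-0.48,0],0]]'

```text
t: 23.05
ee_pos: [529.7, 158.6, 376.9]
tcp_rot: [0.0, 0.796, 0.605, -0.0]
ft_force: [1.2, 0.1, -2.6]
grip_width: 13.3
finger_force: 48.8
```

>>> play_rows --deltas '[[255,[0.056,-0.048,0],-0.01],[255,[0.118,-0.1,0],-0.025],[255,[0.18,-0.154,0],-0.04],[255,[0.24,-0.206,0],-0.055],[255,[0.302,-0.26,0],-0.07],[255,[0.364,-0.312,0],-0.085],[255,[0.42,-0.36,0],-0.1],[255,[0.47,-0.403,0],-0.11],[255,[0.51,-0.437,0],-0.12],[255,[0.538,-0.461,0],-0.127],[255,[0.554,-0.475,0],-0.127],[255,[0.562,-0.481,0],-0.127],[255,[0.562,-0.481,0],-0.127],[255,[0.562,-0.481,0],-0.127]]'

```text
t: 24.8
ee_pos: [467.6, 291.3, 376.9]
tcp_rot: [0.0, 0.732, 0.681, -0.0]
ft_force: [-0.4, 0.3, -3.4]
grip_width: 13.6
finger_force: 48.8
```

```bash
python3 - <<'E'
from h import *
np.set_printoptions(precision=1,suppress=True)
o,M,a=state();print(o["ee_pos"],a,o["qpos"],o["ft_force"])
b=o["ee_pos"]-[7.5,-.5,173]
for c in("wrist","side"):
    read_camera(c)
    for t,p3 in(("basket_mid",b),("bail_pivot",b+[0,0,14]),("tray_floor",(460,292,4))):
        for p,x in pt(t,c,1): print(c,t,p,x,"pred",proj(c,p3),onz(c,x,b[2] if t[0]=="b" else 4))
E
```

```text
[467.6 291.3 376.9] -0.07136193413429424 [-0.8  0.6  0.3  1.3 -0.2  1.3 -0.5] [-0.4  0.3 -3.4]
wrist basket_mid 0.81 [247.8 181.2] pred [246.5 181.2] [461.6 291.7 203.9]
wrist bail_pivot 0.65 [250.7 182.7] pred [246.2 184.5] [464.6 289.8 203.9]
wrist tray_floor 0.96 [250.3 150.4] pred [249.2 154. ] [462.6 298.3   4. ]
side basket_mid 0.76 [206.5 114. ] pred [206.6 112.7] [457.  281.4 203.9]
side bail_pivot 0.89 [207.3 109.9] pred [206.4 108.9] [468.3 313.9 203.9]
side tray_floor 0.82 [145.4 168.2] pred [209.9 162.8] [229.6 335.6   4. ]
```

>>> play_rows --deltas '[[255,[0.005,0,0.02],0],[255,[0.01,0,0.07],0],[255,[0.01,0,0.14],0],[255,[0.01,0,0.22],0],[255,[0.01,0,0.3],0],[255,[0.01,0,0.38],0],[255,[0.01,0,0.46],0],[255,[0.01,0,0.54],0],[255,[0.01,0,0.62],0],[255,[0.01,0,0.7],0],[255,[0.01,0,0.76],0],[255,[0.01,0,0.81],0],[255,[0.01,0,0.85],0],[255,[0.01,0,0.88],0],[255,[0.01,0,0.88],0]]'

```text
t: 27.08
ee_pos: [467.6, 293.6, 200.7]
tcp_rot: [0.0, 0.732, 0.682, -0.0]
ft_force: [-0.8, 0.6, -3.6]
grip_width: 13.4
finger_force: 48.8
```

>>> play_rows --deltas '[[255,[0,0,0.01],0],[255,[0,0,0.02],0],[255,[0,0,0.03],0],[255,[0,0,0.03],0]]'

```text
t: 27.58
ee_pos: [467.6, 293.5, 194.8]
tcp_rot: [0.0, 0.732, 0.682, -0.0]
ft_force: [-0.4, 0.3, -3.5]
grip_width: 13.5
finger_force: 48.8
```

>>> play_rows --deltas '[[255,[0,0,0.01],0],[255,[0,0,0.02],0],[255,[0,0,0.03],0],[255,[0,0,0.03],0]]'

```text
t: 28.08
ee_pos: [467.6, 293.6, 188.8]
tcp_rot: [0.0, 0.732, 0.682, -0.0]
ft_force: [0.1, -0.4, -3.1]
grip_width: 13.6
finger_force: 48.9
```

>>> play_rows --deltas '[[255,[0,0,0.005],0],[255,[0,0,0.01],0],[255,[0,0,0.015],0],[255,[0,0,0.02],0],[255,[0,0,0.02],0]]'

```text
t: 28.7
ee_pos: [467.6, 293.6, 184.8]
tcp_rot: [0.0, 0.732, 0.682, -0.0]
ft_force: [-0.1, -0.1, -0.4]
grip_width: 13.2
finger_force: 49.0
```

>>> play_rows --deltas '[[255,[0,-0.02,0.001],0],[255,[0,-0.04,0.003],0],[255,[0,-0.06,0.01],0],[255,[0,-0.078,0.016],0],[255,[0,-0.096,0.026],0],[255,[0,-0.114,0.036],0],[255,[0,-0.13,0.048],0],[255,[0,-0.144,0.06],0],[255,[0,-0.144,0.06],0],[255,[0,-0.144,0.075],0],[255,[0,-0.144,0.095],0],[255,[0,-0.144,0.115],0],[255,[0,-0.144,0.115],0]]'

```text
t: 30.32
ee_pos: [438.8, 295.5, 161.5]
tcp_rot: [0.0, 0.732, 0.682, -0.0]
ft_force: [1.4, 0.8, 0.1]
grip_width: 13.5
finger_force: 49.2
```

>>> play_rows --deltas '[[255,[0,0.02,0],0],[255,[0,0.05,0],0],[255,[0,0.08,0],0],[255,[0,0.08,0],0]]'

```text
t: 30.82
ee_pos: [455.3, 294.3, 161.8]
tcp_rot: [0.0, 0.732, 0.681, 0.0]
ft_force: [0.0, -0.5, -0.7]
grip_width: 13.2
finger_force: 49.2
```

```bash
python3 - <<'E'
from h import *
np.set_printoptions(precision=1,suppress=True)
o,M,a=state();print(o["ee_pos"],a,o["qpos"],o["ft_force"])
for c in("wrist","side"):
    im=read_camera(c);cv2.imwrite("pics/z_%s.png"%c,im)
    for t,p3 in(("basket_mid",(460,294,14)),("bail_pivot",(460,294,28)),("rod",o["ee_pos"]-[0,0,126.5])):
        for p,x in pt(t,c,1): print(c,t,p,x,"pred",proj(c,p3))
E
```

```text
[455.3 294.3 161.8] -0.07143330024765082 [-0.7  0.8  0.2  1.7 -0.2  0.6 -0.5] [ 0.  -0.5 -0.7]
wrist basket_mid 0.68 [259.6 185.5] pred [258.3 187.2]
wrist bail_pivot 0.82 [261.9 189.4] pred [258.6 191.1]
wrist rod 0.94 [254. 189.] pred [253.9 193.4]
side basket_mid 0.7 [210.9 158.4] pred [209.6 160.2]
side bail_pivot 0.81 [211.7 154.2] pred [209.4 156.9]
side rod 0.59 [207.7 154.2] pred [208.  155.4]
```

>>> play_rows --deltas '[[255,[0,0,-0.03],0],[255,[0,0,-0.06],0],[255,[0,0,-0.1],0],[255,[0,0,-0.14],0],[255,[0,0,-0.18],0],[255,[0,0,-0.18],0]]'

```text
t: 31.98
ee_pos: [455.0, 294.6, 198.5]
tcp_rot: [0.0, 0.732, 0.682, 0.0]
ft_force: [0.3, 0.1, -1.3]
grip_width: 13.2
finger_force: 49.2
```

```bash
python3 - <<'E'
from h import *
np.set_printoptions(precision=1,suppress=True)
for c in("wrist","side"):
    im=read_camera(c)
    for t,p3 in(("basket_mid",(460,294,14)),("bail_pivot",(460,294,28))):
        for p,x in pt(t,c,1): print(c,t,p,x,"pred",proj(c,p3))
E
```

```text
wrist basket_mid 0.83 [260.6 175.4] pred [257.8 178.9]
wrist bail_pivot 0.84 [263.1 179.8] pred [258.  181.9]
side basket_mid 0.59 [210.6 163.3] pred [209.6 160.2]
side bail_pivot 0.52 [208.6 160.1] pred [209.4 156.9]
```

>>> play_rows --deltas '[[255,[0,0,-0.2],0],[255,[0,0,-0.45],0],[255,[0,0,-0.7],0],[255,[-0.2,0.04,-0.7],0],[255,[-0.45,0.1,-0.7],0],[255,[-0.7,0.15,-0.7],0],[255,[-0.99,0.21,-0.7],0],[255,[-0.99,0.21,-0.7],0]]'

```text
t: 33.28
ee_pos: [483.1, 89.8, 338.1]
tcp_rot: [0.001, 0.734, 0.679, -0.0]
ft_force: [-0.8, 0.7, -0.4]
grip_width: 13.3
finger_force: 49.3
```

>>> play_rows --deltas '[[255,[-0.3,0.06,0],0],[255,[-0.6,0.12,0],0],[255,[-0.9,0.19,0],0],[255,[-0.99,0.21,0],0],[255,[-0.99,0.21,0],0]]'

```text
t: 33.9
ee_pos: [510.6, -106.7, 337.6]
tcp_rot: [-0.0, 0.732, 0.681, -0.0]
ft_force: [0.3, 0.3, -0.5]
grip_width: 13.4
finger_force: 49.3
```

>>> play_rows --deltas '[[255,[-0.25,0.06,0],0],[255,[-0.5,0.12,0],0],[255,[-0.75,0.16,0],0],[255,[-0.93,0.2,0],0],[255,[-0.99,0.21,0],0],[255,[-0.99,0.21,0],0],[255,[-0.99,0.21,0],0]]'

```text
t: 34.78
ee_pos: [539.0, -305.0, 338.1]
tcp_rot: [-0.0, 0.731, 0.682, 0.0]
ft_force: [-1.1, 0.6, -0.1]
grip_width: 13.5
finger_force: 49.2
```

```bash
python3 - <<'E'
from h import *
np.set_printoptions(precision=1,suppress=True)
o,M,a=state();print(o["ee_pos"],a,o["qpos"],o["ft_force"])
read_camera("wrist");read_camera("side")
for c in("wrist","side"):
  for t,p3 in(("rod",o["ee_pos"]-[0,0,126.5]),("rod_grip",o["ee_pos"]-[0,0,6.5]),("stand_hole",(538.3,-308.2,100))):
    for p,x in pt(t,c,1): print(c,t,p,x,"pred",proj(c,p3))
go([538.3,-308.2,250],-.0708); go([538.3,-308.2,136.5])
E
```

```text
[ 539.  -305.   338.1] -0.06882678062356874 [ 0.4  0.7  0.2  1.1 -0.2  1.3  0.5] [-1.1  0.6 -0.1]
wrist rod 0.91 [258.2 189.4] pred [253.3 192.4]
wrist rod_grip 0.77 [254.3 255.9] pred [253.3 257. ]
wrist stand_hole 0.95 [253.3 171.4] pred [253.1 170.6]
side rod 0.63 [306.5 206.5] pred [306.6 206.7]
side rod_grip 0.72 [313.4 162.8] pred [311.2 161.3]
side stand_hole 0.57 [305.6 245.9] pred [303.1 243.9]
delta [-0.  -0.   0.4] yaw 0.0 dist 88
delta [-0. -0.  1.] yaw 0 dist 202
```

>>> play_rows --deltas '[[255,[-0.016,-0.003,0],0],[255,[-0.016,-0.003,0.2],0],[255,[-0.016,-0.003,0.44],0],[255,[-0.016,-0.003,0.44],0],[255,[-0.016,-0.003,0.44],0]]'

```text
t: 35.8
ee_pos: [538.1, -310.7, 251.8]
tcp_rot: [0.001, 0.732, 0.682, 0.0]
ft_force: [0.5, 0.4, -0.6]
grip_width: 13.8
finger_force: 49.2
```

```bash
python3 - <<'E'
from h import *
read_camera("wrist"); go([538.3,-308.2,200],-.0708); o,M,a=state(); print(o["ee_pos"],a)
read_camera("wrist"); o,M,a=state(); print(o["ee_pos"],a)
E
```

```text
delta [ 0.0126 -0.0008  0.26  ] yaw -0.0001 dist 52
[ 538.16223715 -310.64176066  251.99732876] -0.07102753286946012
[ 538.12804229 -310.57146279  251.88539385] -0.07101168047797074
```

>>> play_rows --deltas '[[255,[0.012,0.001,0.02],0],[255,[0.012,0.001,0.02],0],[255,[0.012,0.001,0.1],0],[255,[0.012,0.001,0.2],0],[255,[0.012,0.001,0.3],0],[255,[0.012,0.001,0.4],0],[255,[0.012,0.001,0.48],0],[255,[0.012,0.001,0.5],0],[255,[0.012,0.001,0.5],0]]'

```text
t: 37.02
ee_pos: [538.1, -307.8, 150.2]
tcp_rot: [0.0, 0.732, 0.682, -0.0]
ft_force: [0.5, -0.6, -0.7]
grip_width: 13.4
finger_force: 49.2
```

>>> play_rows --deltas '[[255,[0,0,0.015],0],[255,[0,0,0.03],0],[255,[0,0,0.045],0],[255,[0,0,0.06],0],[255,[0,0,0.06],0]]'

```text
t: 37.65
ee_pos: [537.9, -307.7, 137.7]
tcp_rot: [-0.0, 0.732, 0.682, -0.0]
ft_force: [-0.2, 0.2, -0.5]
grip_width: 13.5
finger_force: 49.2
```

>>> play_rows --deltas '[[255,[0,0,0.004],0],[255,[0,0,0.007],0],[255,[0,0,0.007],0]]'

```text
t: 38.02
ee_pos: [538.0, -307.8, 137.0]
tcp_rot: [0.0, 0.732, 0.682, 0.0]
ft_force: [-2.8, 1.3, 5.8]
grip_width: 13.5
finger_force: 50.2
```

Seated on the plate. Release and lift.

>>> play_rows --deltas '[[150,[0,0,0],0],[100,[0,0,0],0],[100,[0,0,0],0],[100,[0,0,0],0],[100,[0,0,-0.1],0],[100,[0,0,-0.3],0],[100,[0,0,-0.6],0],[100,[0,0,-0.97],0],[100,[0,0,-0.97],0],[100,[0,0,-0.97],0],[100,[0,0,-0.97],0]]'

```text
t: 39.4
ee_pos: [537.8, -307.5, 329.0]
tcp_rot: [-0.001, 0.732, 0.682, -0.0]
ft_force: [-0.3, 0.4, -0.7]
grip_width: 52.1
finger_force: 0.0
```

```bash
python3 - <<'E'
from h import *
np.set_printoptions(precision=1,suppress=True)
o,M,a=state();print(o["ee_pos"],a,o["ft_force"])
for c in("wrist","side","top"):
  read_camera(c)
  for t,p3 in(("rod",(538,-308,10)),("rod_grip",(538,-308,130)),("stand_hole",(538,-308,100)),("basket_mid",(460,294,14)),("tray_floor",(460,294,4)),("heat_mark",(494,79,92))):
    for p,x in pt(t,c,1): print(c,t,p,x,"pred",proj(c,p3))
m=masks_of("basket","top")
for k in m[:2]:
    c=max(cv2.findContours(k["mask"].astype(np.uint8),0,2)[0],key=cv2.contourArea)
    P=np.array([onz("top",p[0],22)[:2] for p in c],np.float32);print(k["p"],cv2.minAreaRect(P))
E
```

```text
[ 537.8 -307.5  329. ] -0.07086635214030858 [-0.3  0.4 -0.7]
wrist rod 0.81 [253. 153.] pred [253.8 159.4]
wrist rod_grip 0.74 [252.4 174.7] pred [253.6 176.1]
wrist stand_hole 0.64 [253.7 170.5] pred [253.6 170.8]
wrist basket_mid 0.42 [254.2 171.9] pred [ 123.7 -477.2]
wrist heat_mark 0.74 [ 67.1 187.1] pred [ 174.9 -243.7]
side rod 0.69 [337.1 213.3] pred [300.2 269.7]
side rod_grip 0.69 [305.2 237.2] pred [303.9 234.6]
side stand_hole 0.89 [304.5 243.9] pred [302.9 243.9]
side basket_mid 0.87 [209.6 161.2] pred [209.6 160.2]
side tray_floor 0.96 [209.3 163.9] pred [209.7 162.5]
side heat_mark 0.58 [237.2 170.1] pred [236.1 169.9]
top rod 0.74 [154.  129.4] pred [354.4 187.3]
top rod_grip 0.56 [214.5 236.9] pred [364.5 178.6]
top stand_hole 0.68 [361.1 182.3] pred [361.8 180.9]
top basket_mid 0.7 [161.1 207.9] pred [159.9 209.1]
top tray_floor 0.95 [159.6 208.6] pred [160.7 209.6]
top heat_mark 0.76 [228.  196.1] pred [228.6 194.4]
0.73 ((756.7510375976562, 63.27535629272461), (61.78435516357422, 60.480613708496094), 26.34442138671875)
0.7 ((465.1927490234375, 295.2220153808594), (71.92271423339844, 93.90249633789062), 84.33600616455078)
```

```bash
python3 -c "
from station import *
print(hand_in())"
```

```text
the job is handed in; nothing more can be done
None
```

The timer is back at its off stop with the temperature ring unmoved. The basket stands upright in the white tray with its bail down, the rod hangs back in its stand, and the job is handed in at about 40 s.

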